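Assemble the praline display stand

ROBOT

A 6-joint arm with a two-finger parallel gripper is mounted at the origin on the work surface. World frame = base frame: x ahead of the robot, y to its left, z up, the work surface at z = 0. Lengths are in mm, angles in rad, forces in N, time in s.
With the tool pointing down it reaches from about 325 to 875 mm from the base axis. Payload 4.4 kg.
Tool frame: the origin (TCP) lies on the centre line of the jaws, within the pads' length; the fingertips stand ahead of it and the grasp point (between the pads) lies 6 mm ahead of it (ctrl.tcp_to_tips is the z of the fingertips in the tool frame, in mm); z points along the fingers, y is the line along which they close (so a half turn about z gives the same grasp; the last joint's range is limited). The gripper opens to 85 mm and grips with 20 to 120 N. Pads are 22 mm wide; open, the fingers measure 114 mm over their backs; the gripper's body (76 mm by 85 mm) begins 54 mm behind the grasp point. The pads swing forward as they close: fully open they stand 13 mm farther back than shut.
Start: joints at [-1.383, 0.207, 1.542, -0, 1.393, -0.15], TCP at [191.092, -542.32, 256.282] pointing down, gripper open.
Joint ranges: [-2.73, 2.73], [-0.86, 2.22], [0.23, 2.46], [-1.11, 4.25], [0.08, 2.63], [-2.82, 2.82]. Speed limits (rad/s): [2.79, 2.79, 3.14, 3.14, 3.14, 3.14].

INTERFACE

Orientations are given as a 3x3 rotation matrix whose columns are the frame's x, y, z axes.
In Python, from plant import ctrl, sensors, optics gives the robot as it stands. Calls block until the motion is done:
- ctrl.move_ptp(position, orientation): joint-space move of the TCP to a pose.
- ctrl.move_l(position, rot=None, vel=150, threshold=None): straight line of the TCP; rot=None keeps the orientation; vel is the mean speed in mm/s. With threshold (N) it stops when the force on the tool has changed by that much, and returns True; else False.
- ctrl.set_joints(angles): joint-space move.
- ctrl.gripper_to(opening, force=None): finger opening in mm; force is the grip in N (None keeps the last); returns when the fingers have stopped.
- ctrl.hold(seconds).
- ctrl.solve_ik(position, orientation): joint angles nearest the present ones, or None.
- sensors.read_state(): the state.
- optics.grab_frame(name): name is "side" or "top" or "wrist"; returns (picture, depth): 420x560x3 uint8, red, green, blue; 420x560 float32, mm along the optical axis (not along the pixel's ray), 0 where there is no reading.
- optics.camera_params(name): a dict with "mtx" (3x3 intrinsics, pixels), "k1" (the pictures are not rectified: a ray, as slopes to the right and down, at radius r is drawn at 1 + k1 r^2 times it, then the intrinsics apply), "R" (3x3) and "t" (3): a world point X has camera coordinates R X + t; the wrist camera has in their place "T_tool_cam" (4x4, takes a point from camera to tool coordinates, whose origin is the TCP and whose axes are the flange's). Camera axes: x right, y down, z forward; pixel columns grow to the right and rows downward; lengths in mm; the calibration is good to about 2 mm. A picture is of the moment at which its call begins: read the wrist's pose just before it. camera_params takes no time and is no camera call.
A pose or a line that the arm cannot do raises ctrl.MotionError and nothing moves.
- ctrl.finish_job(): hands the job in; it is judged then, once.
The state is a dict: "t": time; "q": joint angles; "qvel": joint speeds; "tau": joint torques, N m; "eef_pos": TCP position; "eef_rot": TCP orientation; "force": force on the tool from outside, world axes, zero at the start; "wrist_torque": the same for the moment, N m; "grip_width": finger opening in mm; "grasp_force": force on a finger pad.
Only numpy, scipy, OpenCV 4.12 (cv2) and the standard library are available. Lean on these libraries where they do the work, as an engineer would, in place of code of your own. Each camera call takes 0.05 s, during which the arm holds its last target. There are 200 camera calls.

TASK

Put the praline display stand together on its blue base, one piece at a time from the bottom up: first the large dark tier, then the medium milk-brown one, then the small cream one, and last the red finial, each seated fully home over the post below it and standing upright. Set every piece down gently rather than letting it drop, and leave the clear cup, the piping nozzle and the dish of pralines standing where they are.

Things in the scene. Friction and masses are not known exactly. Their poses are not given: they have to be found in the camera images.
- base: fixed base of the stand: a blue disc 130 mm in diameter and 18 mm high with a brass-coloured spigot in its middle, 30 mm in diameter, reaching from 18 to 32 mm height (top 3 mm chamfered). Origin at the centre of its underside on the table, z up. With the large tier fully home, that tier's origin lies 24 mm above this one.
- large_tier: largest tier, loose, 300 g: round dark-chocolate-brown plate, 160 mm diameter, with an upright brass column (the grip, 30 mm diameter) in the middle. Origin: centre of underside, z up. Foot ring (68 mm outside) from z 0 to 8 mm, plate 8 to 16, column 16 to 76 (top 3 chamfered). The foot ring is a socket, 42 mm inside, 8 deep, over the post below. Next piece home: its origin 68 mm above this one.
- medium_tier: medium tier, loose, 200 g: round milk-chocolate-brown plate, 120 mm diameter, with an upright brass column (the grip, 30 mm diameter) in the middle. Origin: centre of underside, z up. Foot ring (68 mm outside) from z 0 to 8 mm, plate 8 to 16, column 16 to 76 (top 3 chamfered). The foot ring is a socket, 42 mm inside, 8 deep, over the post below. Next piece home: its origin 68 mm above this one.
- small_tier: smallest tier, loose, 130 g: round cream plate, 86 mm diameter, with an upright brass column (the grip, 30 mm diameter) in the middle. Origin: centre of underside, z up. Foot ring (68 mm outside) from z 0 to 8 mm, plate 8 to 16, column 16 to 76 (top 3 chamfered). The foot ring is a socket, 42 mm inside, 8 deep, over the post below. Next piece home: its origin 68 mm above this one.
- finial: red top piece of the stand, loose, about 60 g, standing upright: a round cap 54 mm in diameter from 0 to 14 mm height, with a knob 26 mm in diameter from 14 to 52 mm (narrower over the last 6 mm), by which it is gripped. Origin at the centre of the underside, z up. Its underside has a round socket 42 mm in diameter and 8 mm deep that drops over the column of the small tier.
- cup: bystander: a loose, light, empty clear plastic cup standing upright, rim diameter 62 mm, 85 mm high; origin at the centre of its underside.
- nozzle: bystander: a loose steel piping nozzle, a cone standing on its wide end, 32 mm in diameter and 45 mm high; origin at the centre of its underside.
- dish: bystander: a loose white dish 104 mm in diameter with pralines fixed on it, 25 mm high in all; origin at the centre of its underside.

How it is judged:
By the outcome, as a careful person would: the job done as asked, in the order asked, and still so for the second after the job is handed in, with the robot touching nothing.
It also fails if it takes over 115 s, if anything falls off the work surface, if the arm or the gripper's body presses on something with over 40 N, if the wrist force passes 120 N, or if a joint passes its speed limit or range.

## Working session

There is one attempt and no reset: what is moved stays moved. The work goes in short steps, each a Python script; the robot and the scene stay as the last script left them, time stands still between calls to the robot, and variables do not carry over. Pictures are saved under pics/ and viewed, at most 14 in all, crops included, and the job is handed in when it is done.

```bash
mkdir -p pics; ls; python3 - <<'E'
from plant import ctrl,sensors,optics
import cv2,numpy as np
ims=[]
for n in("top","side"):
    p,d=optics.grab_frame(n); np.savez(f"pics/{n}0.npz",p=p,d=d)
    cv2.imwrite(f"pics/{n}0.png",p[:,:,::-1])
    c=optics.camera_params(n); print(n,c)
print({k:v for k,v in optics.camera_params("wrist").items()}, ctrl.tcp_to_tips)
print(sensors.read_state())
E
```

```text
pics
top {'mtx': array([[518.03138504,   0.        , 279.43986105],
       [  0.        , 518.03138504, 214.87242746],
       [  0.        ,   0.        ,   1.        ]]), 'k1': -0.14160291965377983, 'R': array([[-0.00247044, -0.99959722, -0.02827174],
       [-0.9961285 ,  0.00494428, -0.08776998],
       [ 0.08787441,  0.02794545, -0.99573949]]), 't': array([  16.14734029,  536.49486559, 1115.49696421])}
side {'mtx': array([[464.45899928,   0.        , 285.97028714],
       [  0.        , 464.45899928, 207.82841831],
       [  0.        ,   0.        ,   1.        ]]), 'k1': -0.09775688366826749, 'R': array([[-0.91535344, -0.40248461, -0.01158521],
       [-0.26386476,  0.62133273, -0.73778115],
       [ 0.30414383, -0.67227358, -0.67494056]]), 't': array([492.08361812, 180.06151206, 858.44933604])}
{'mtx': array([[364.67375315,   0.        , 280.82707629],
       [  0.        , 364.67375315, 207.32979174],
       [  0.        ,   0.        ,   1.        ]]), 'k1': 0.013299658869058095, 'T_tool_cam': array([[ 7.08901010e-04, -9.56637373e-01, -2.91280680e-01,
         7.48097412e+01
[... 380 characters left out ...]
-1.50491100e-01]), 'qvel': array([ 4.16212220e-04, -1.40436605e-03, -3.22077945e-03,  9.08625854e-05,
        1.00490843e-04, -6.33065129e-05]), 'tau': array([-6.36159166e-04, -3.84097588e+01, -2.92548949e+01, -1.87742203e-04,
        4.98203997e-03,  1.15351730e-05]), 'eef_pos': array([ 190.96554449, -541.68308601,  255.21566617]), 'eef_rot': array([[ 9.43157263e-01,  3.32346516e-01, -4.12072865e-04],
       [ 3.32346638e-01, -9.43155047e-01,  2.06615351e-03],
       [ 2.98030318e-04, -2.08565872e-03, -9.99997781e-01]]), 'force': array([-0.28882219,  0.7195723 ,  0.35002952]), 'wrist_torque': array([ 0.04262527, -0.02071339,  0.00083453]), 'grasp_force': 0.0, 'grip_width': 85.2779031336003}
```

View pics/top0.png

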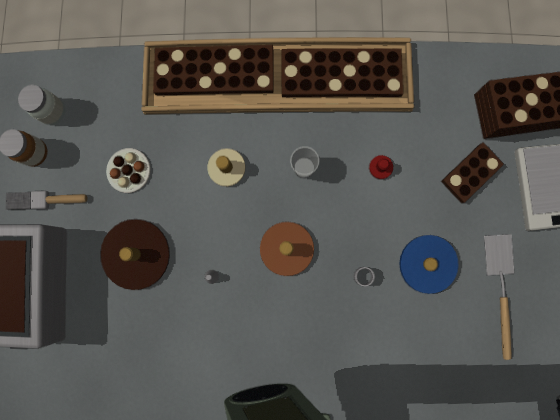

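View pics/side0.png

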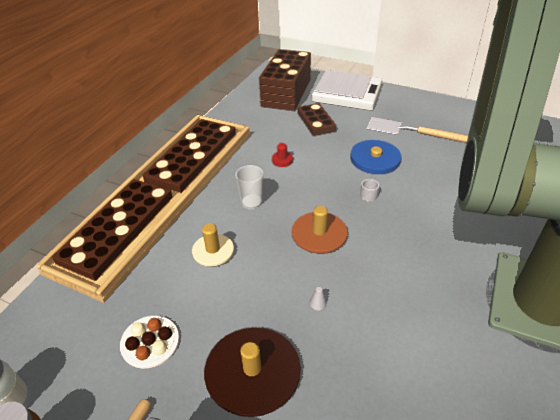

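The pieces are in the top view at about: large (135,254), medium (287,249), small (226,168), finial (381,167), base (430,265), cup (305,162), nozzle (210,277) and dish (129,170). The side view agrees, and all of them are upright.

```bash
cat > h.py <<'E'
from plant import ctrl,sensors,optics
import cv2,numpy as np
def rays(n,uv):
    c=optics.camera_params(n)
    x=cv2.undistortPoints(np.float64(uv).reshape(-1,1,2),c["mtx"],np.array([c["k1"],0,0,0.]))[:,0]
    return -c["R"].T@c["t"], np.c_[x,np.ones(len(x))]@c["R"]
def plane(n,uv,z):
    o,d=rays(n,uv); return (o+d*((z-o[2])/d[:,2])[:,None])[:,:2]
def project(n,X):
    c=optics.camera_params(n); r,_=cv2.Rodrigues(c["R"])
    return cv2.projectPoints(np.float64(X).reshape(-1,1,3),r,c["t"],c["mtx"],np.array([c["k1"],0,0,0.]))[0][:,0]
# hue range, sat/val mins and plane height of the widest visible rim
COL=dict(large=(lambda h,s,v:((h<15)|(h>170))&(s>110)&(v<75),16),
 medium=(lambda h,s,v:(h<15)&(s>110)&(v>90),16),
 small=(lambda h,s,v:(h>18)&(h<35)&(s>30)&(v>110),16),
 finial=(lambda h,s,v:((h<6)|(h>170))&(s>170)&(v>70),14),
 base=(lambda h,s,v:(h>100)&(h<125)&(s>150),18))
def rim(n,pic,name,guess,rad):
    h,s,v=cv2.split(cv2.cvtColor(pic,cv2.COLOR_RGB2HSV)); f,z=COL[name]
    m=f(h,s,v).astype(np.uint8)
    roi=np.zeros_like(m); cv2.circle(roi,tuple(int(a) for a in guess),rad,1,-1)
    m=cv2.morphologyEx(m*roi,cv2.MORPH_OPEN,np.ones((3,3)))
    cs,_=cv2.findContours(m,cv2.RETR_EXTERNAL,cv2.CHAIN_APPROX_NONE)
    c=max(cs,key=cv2.contourArea)
    return plane(n,c[:,0],z)
def circ(P):
    from scipy.optimize import least_squares
    x0=np.r_[P.mean(0),np.ptp(P,axis=0).mean()/2]
    return least_squares(lambda x:np.hypot(*(P-x[:2]).T)-x[2],x0,loss="soft_l1",f_scale=1).x
E
python3 - <<'E'
from h import *
T=np.load("pics/top0.npz"); S=np.load("pics/side0.npz")
g=dict(large=((135,254),45,(252,370),62),medium=((287,249),38,(320,232),38),small=((226,168),28,(213,250),30),finial=((381,167),20,(282,157),20),base=((430,265),40,(376,156),34))
for k,(a,r,b,q) in g.items():
    print(k,circ(rim("top",T["p"],k,a,r)).round(1),circ(rim("side",S["p"],k,b,q)).round(1))
for k,t,s,z in(("large",(127,254),(251,346),76),("medium",(286,247),(320,209),76),("small",(222,162),(209,228),76),("finial",(383,162),(282,146),52),("base",(431,265),(377,151),32)):
    c=optics.camera_params("top"); print(k,plane("top",[t],z).round(1),plane("side",[s],z).round(1))
    d=float(T["d"][t[1],t[0]]); o,r=rays("top",[t]); print("   depth pt",(o+r[0]*d).round(1))
for k,t,z in(("cup",(305,160),80),("nozzle",(212,276),30),("dish",(129,170),15),("glass",(365,277),20)): print(k,plane("top",[t],z).round())
E
```

```text
large [450.5 340.9  77.6] [447.2 343.9  78. ]
medium [463.4   0.6  56.7] [458.3   5.4  57.9]
small [646.2 136.4  40.3] [642.6 138.9  43.1]
finial [ 646.  -210.2   21.7] [ 642.6 -205.6   30.4]
base [ 427.2 -314.4   63.2] [ 421.7 -302.6   67.4]
large [[449.9 337.8]] [[447.9 337.1]]
   depth pt [449.9 337.9  75.6]
medium [[464.6  -0.8]] [[460.8  -0. ]]
   depth pt [464.5  -0.9  80. ]
small [[645.7 134.9]] [[641.8 136.8]]
   depth pt [645.6 134.8  76.5]
finial [[ 648.  -211.5]] [[ 637.9 -205.1]]
   depth pt [ 647.9 -211.4   52.7]
base [[ 424.6 -315.9]] [[ 419.6 -305.2]]
   depth pt [ 424.6 -315.9   32. ]
cup [[648. -42.]]
nozzle [[403. 162.]]
dish [[642. 358.]]
glass [[ 400. -173.]]
```

```bash
cat >> h.py <<'E'
D=np.diag([1.,-1,-1])
def look(save):
    s=sensors.read_state(); p,d=optics.grab_frame("wrist")
    cv2.imwrite(f"pics/{save}.png",p[:,:,::-1]); np.savez(f"pics/{save}.npz",p=p,d=d,pos=s["eef_pos"],rot=s["eef_rot"])
def wpts(save):
    """world XYZ map of a saved wrist depth picture"""
    f=np.load(f"pics/{save}.npz"); c=optics.camera_params("wrist"); h,w=f["d"].shape
    uv=np.stack(np.meshgrid(np.arange(w),np.arange(h)),-1).reshape(-1,1,2).astype(float)
    x=cv2.undistortPoints(uv,c["mtx"],np.array([c["k1"],0,0,0.]))[:,0]
    X=np.c_[x,np.ones(len(x))]*f["d"].reshape(-1,1); T=c["T_tool_cam"]
    return ((X@T[:3,:3].T+T[:3,3])@f["rot"].T+f["pos"]).reshape(h,w,3), f["p"], f["d"]
def posttop(save,guess,ztop,r=20):
    """centre of the flat post top seen near guess, by height"""
    X,p,d=wpts(save); m=(d>0)&(abs(X[...,2]-ztop)<5)&(np.hypot(X[...,0]-guess[0],X[...,1]-guess[1])<r)
    mm=m.astype(np.uint8); cs,_=cv2.findContours(mm,0,1); c=max(cs,key=cv2.contourArea)[:,0]
    P=X[c[:,1],c[:,0],:2]; (cx,cy),R=cv2.minEnclosingCircle(np.float32(P)); return np.round([cx,cy,R,np.median(X[m][:,2]),m.sum()],1)
E
python3 - <<'E'
from h import *
def go(p): 
    ctrl.move_ptp(p,D)
go([400,-312,270]); look("w_base")
go([425,339,270]); look("w_large")
print(sensors.read_state()["t"],sensors.read_state()["eef_pos"])
print(posttop("w_base",(425,-312),32,35),posttop("w_large",(450,339),76,30))
for n,k in(("w_base","base"),("w_large","large")):
    X,p,d=wpts(n); h,s,v=cv2.split(cv2.cvtColor(p,cv2.COLOR_RGB2HSV)); f,z=COL[k]
    m=f(h,s,v)&(abs(X[...,2]-z)<6)&(d>0); cs,_=cv2.findContours(m.astype(np.uint8),0,1); c=max(cs,key=cv2.contourArea)[:,0]
    print(k,circ(X[c[:,1],c[:,0],:2]),np.median(X[m][:,2]),m.sum())
cv2.imwrite("pics/a.png",np.hstack([cv2.resize(cv2.imread(f"pics/{n}.png"),(400,300)) for n in("w_base","w_large")]))
E
```

```text
3.7167 [425.60195779 338.24969032 269.99332238]
[ 426.4 -317.7   14.9   32.2  718. ] [450.2 340.3  15.   76.2 915. ]
base [ 426.91484593 -317.98325396   63.58397553] 18.510672276583506 11973
large [448.091647   303.56962315  20.18654472] 16.47399449617697 1220
```

View pics/a.png

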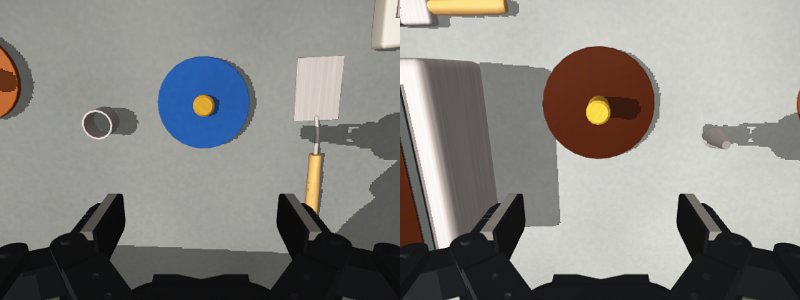

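The base and large tier are both clear in the wrist view. The post tops read radius 15 mm at z 32 and 76, as they should, and agree with the top camera within 3 mm. Next I place the large tier.

```bash
cat >> h.py <<'E'
BASE=np.array([426.6,-317.8])
def st(): 
    s=sensors.read_state(); return s["t"].__round__(2),s["eef_pos"].round(1),s["force"].round(1),round(s["grip_width"],1),round(s["grasp_force"],1)
def pick(xy,zg,ztop,force=60):
    z=zg+6
    ctrl.gripper_to(85); ctrl.move_ptp([*xy,ztop+90],D)
    ctrl.move_l([*xy,z+45],vel=200)
    if ctrl.move_l([*xy,z],vel=80,threshold=15): print("contact on descent",st()); return False
    ctrl.gripper_to(10,force); print("gripped",st())
    zoff=sensors.read_state()["eef_pos"][2]
    ctrl.move_l([*xy,z+25],vel=60); ctrl.hold(.2); print("lifted",st()); return zoff
E
python3 - <<'E'
from h import *
xy=[450.1,340.2]
zo=pick(xy,56,76); print(zo)
if zo:
    ctrl.move_l([*xy,zo+150],vel=200)
    ctrl.move_l([*BASE,zo+150],vel=220); print(st())
    ctrl.move_l([*BASE,zo+24+30],vel=150); ctrl.hold(.3); print(st())
    look("p1"); p,d=optics.grab_frame("side"); a=cv2.imread("pics/p1.png")
    cv2.imwrite("pics/p1b.png",np.hstack([cv2.resize(a,(400,300)),cv2.resize(p[:,:,::-1],(400,300))]))
E
```

```text
gripped (6.15, array([450.4, 340.6,  62.6]), array([0.1, 1.6, 2.1]), 28.7, 59.0)
lifted (6.92, array([449.7, 340. ,  86.5]), array([-0.8,  0.3, -3.5]), 29.0, 59.4)
62.587475162297096
(10.83, array([ 426.7, -317.2,  212.5]), array([ 0.3, -0.1, -3.3]), 28.7, 59.4)
(11.93, array([ 427.1, -318.3,  117.6]), array([-0.3,  0.3, -2.5]), 29.0, 59.4)
```

View pics/p1b.png

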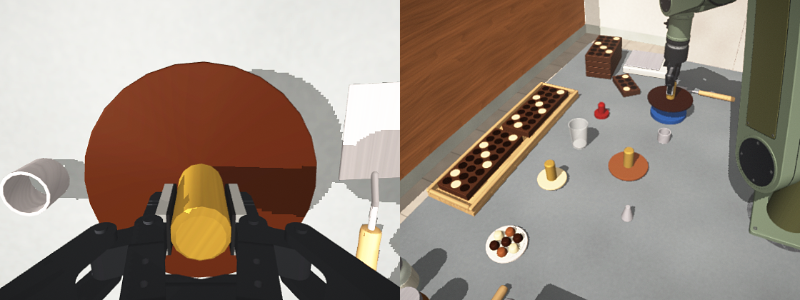

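The large tier is held above the base, with the column between the pads. I check its tilt from the depth, then lower it.

```bash
cat >> h.py <<'E'
def plate(save,name,zlo,zhi,verbose=True):
    """plane (tilt deg, height) and rim circle of the held plate"""
    X,p,d=wpts(save); h,s,v=cv2.split(cv2.cvtColor(p,cv2.COLOR_RGB2HSV))
    m=(d>0)&(X[...,2]>zlo)&(X[...,2]<zhi)&(np.arange(420)[:,None]<250)
    Q=X[m]; Q=Q[abs(Q[:,2]-np.median(Q[:,2]))<4]; A=np.c_[Q[:,:2]-Q[:,:2].mean(0),np.ones(len(Q))]
    a=np.linalg.lstsq(A,Q[:,2],rcond=None)[0]
    return np.degrees(a[:2]).round(2),a[2].round(1),len(Q)
def lower(zo,home,open_=85):
    hit=ctrl.move_l([*BASE,zo+home+4],vel=60,threshold=6); print("near",hit,st())
    if hit: return False
    hit=ctrl.move_l([*BASE,zo+home-3],vel=15,threshold=4); print("seat",hit,st())
    return True
def release(zup):
    ctrl.gripper_to(85); ctrl.hold(.2); print("open",st())
    p=sensors.read_state()["eef_pos"]; ctrl.move_l([p[0],p[1],zup],vel=150)
E
python3 - <<'E'
from h import *
print(plate("p1","large",55,85))
t=plate("p1","large",55,85)[0]
if abs(t).max()<2.5: print(lower(62.6,24))
E
```

```text
(array([0.02, 0.12]), np.float64(71.5), 41556)
near False (12.61, array([ 426.4, -317.6,   90. ]), array([ 0.6, -0.1, -3.4]), 28.6, 59.4)
seat True (12.98, array([ 427. , -318.2,   86.5]), array([-0.4,  1. ,  5.2]), 28.4, 60.2)
True
```

It seated at z 86.5 against an expected 86.6. I release it, check the stack, then look over the medium tier.

```bash
python3 - <<'E'
from h import *
release(200)
ctrl.move_ptp([400,-318,330],D); look("s1"); print(posttop("s1",BASE,100,30))
ctrl.move_ptp([438,0,270],D); look("w_med"); print(posttop("w_med",(464,0),76,30),st())
E
```

```text
open (13.78, array([ 425.7, -316.8,   84.5]), array([ 0. , -0.8, -0.8]), 84.8, 0.0)
[ 426.8 -319.1   14.9  100.2  760. ]
[462.7  -2.4  14.9  76.2 911. ] (16.62, array([438.4,  -1. , 270.1]), array([-1.2, -0.4,  0.7]), 85.0, 0.0)
```

```bash
cat >> h.py <<'E'
def carry(xy,zo,home,tag,zlo=None):
    ctrl.move_l([*xy,zo+home+50],vel=200); ctrl.move_l([*BASE,zo+home+50],vel=220)
    ctrl.move_l([*BASE,zo+home+25],vel=100); ctrl.hold(.3); look(tag); print("above",st())
    t=plate(tag,"",home+25+8,home+25+24); print("tilt",t)
    return abs(t[0]).max()<2.5
E
python3 - <<'E'
import h; from h import *
h.BASE[:]=426.7,-318.4
xy=[463.0,-1.5]
zo=pick(xy,56,76); print(zo)
if zo and carry(xy,zo,92,"p2"): print(lower(zo,92))
E
```

```text
gripped (19.05, array([463.4,  -1.4,  62.5]), array([-1.6,  1.3,  2.8]), 29.1, 59.4)
lifted (19.82, array([462.6,  -1.4,  86.6]), array([ 0.4, -0.4, -2.2]), 28.4, 59.2)
62.455057676387234
above (22.9, array([ 426.9, -318.7,  180. ]), array([ 0.4, -0.5, -2.2]), 28.8, 59.2)
tilt (array([-0.14,  0.05]), np.float64(134.1), 21362)
near False (23.4, array([ 426.3, -318.1,  157.7]), array([ 0.6,  0.9, -2.3]), 28.5, 59.2)
seat True (23.77, array([ 427.1, -318.8,  154.4]), array([-0.1,  0.4,  4.6]), 28.7, 59.9)
True
```

The medium tier is home (154.4 against 154.5). Next is the small one.

```bash
python3 - <<'E'
import h; from h import *
release(260)
ctrl.move_ptp([400,-318,400],D); look("s2"); a=posttop("s2",BASE,168,30); print(a)
ctrl.move_ptp([500,-100,350],D)
ctrl.move_ptp([620,135,270],D); look("w_small"); b=posttop("w_small",(646,135.5),76,30); print(b,st())
if abs(b[2]-15)<1 and np.hypot(b[0]-646,b[1]-135.5)<6:
    h.BASE[:]=(a[:2]+[426.7,-318.4])/2
    xy=b[:2]; zo=pick(xy,56,76); print(zo)
    if zo:
        ctrl.move_l([*xy,zo+210],vel=200)
        if carry(xy,zo,160,"p3"): print(lower(zo,160))
E
```

```text
open (24.57, array([ 426. , -317.7,  152.7]), array([ 0.2, -0.2, -0.5]), 85.0, 0.0)
[ 426.2 -319.9   14.9  168.1  750. ]
[645.9 133.3  15.   76.1 911. ] (28.19, array([620.5, 133.1, 271.1]), array([0.4, 0.3, 0.2]), 85.1, 0.0)
gripped (30.62, array([646.3, 133.4,  62.6]), array([-0.3,  1.1,  2.1]), 28.6, 59.3)
lifted (31.39, array([645.4, 133.3,  86.4]), array([-0.5,  0.4, -2.2]), 28.5, 59.2)
62.59324366196943
above (35.9, array([ 426.7, -319.4,  248.1]), array([ 0. ,  0.3, -1.5]), 28.2, 59.2)
tilt (array([-0.58,  0.15]), np.float64(202.2), 9979)
near False (36.4, array([ 426.1, -318.9,  225.8]), array([ 0.1, -0.4, -1. ]), 28.9, 59.2)
seat True (36.78, array([ 426.8, -319.6,  222.4]), array([0. , 0.7, 4.1]), 28.3, 59.8)
True
```

The small tier is home. The finial is last.

```bash
python3 - <<'E'
import h; from h import *
release(330)
ctrl.move_ptp([400,-319,470],D); look("s3"); a=posttop("s3",BASE,236,30); print(a)
ctrl.move_ptp([620,-210,270],D); look("w_fin"); b=posttop("w_fin",(647,-211),52,20); print(b,st())
if b[2]<14.5 and np.hypot(b[0]-647,b[1]+211)<6:
    h.BASE[:]=(a[:2]+[426.7,-319])/2; print(h.BASE)
    xy=b[:2]; zo=pick(xy,37,52,40); print(zo)
    if zo:
        ctrl.move_l([*xy,zo+278],vel=200); ctrl.move_l([*h.BASE,zo+278],vel=200)
        ctrl.move_l([*h.BASE,zo+253],vel=100); ctrl.hold(.3); look("p4"); print(st())
        p,d=optics.grab_frame("side"); p=p[60:220,280:480]
        cv2.imwrite("pics/p4b.png",np.hstack([cv2.resize(cv2.imread("pics/p4.png"),(400,300)),cv2.resize(p[:,:,::-1],(375,300))]))
E
```

```text
open (37.58, array([ 426. , -318.7,  220.8]), array([-0.6, -0.3, -0. ]), 85.0, 0.0)
[ 426.6 -320.5   14.9  236.1  731. ]
[ 645.1 -215.3   12.6   51.7  543. ] (40.38, array([ 620.1, -211.5,  272.2]), array([-0.4, -0.6,  0.3]), 85.1, 0.0)
[ 426.65 -319.75]
gripped (42.88, array([ 645.5, -215.5,   43.6]), array([ 0.4, -0.1,  2.1]), 24.9, 39.6)
lifted (43.65, array([ 644.7, -215.1,   67.4]), array([ 0.3,  0.2, -0.3]), 24.8, 39.3)
43.562068485589826
(47.17, array([ 426.8, -320. ,  297.1]), array([-0.4,  0.8, -0.6]), 25.1, 39.3)
```

View pics/p4b.png

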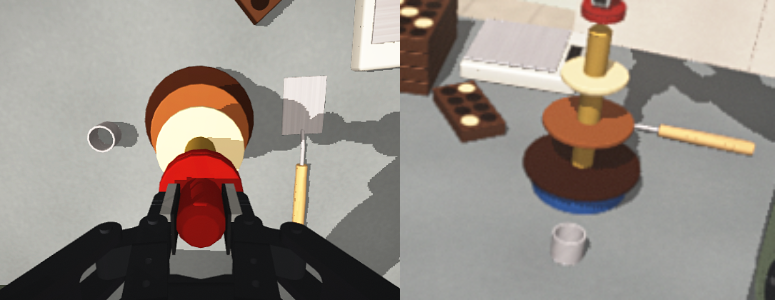

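The finial hangs upright just above the small tier's column, and the three tiers stand straight. I lower it.

```bash
python3 - <<'E'
import h; from h import *
h.BASE[:]=426.65,-319.75
if lower(43.56,228) and sensors.read_state()["eef_pos"][2]<43.56+229.5:
    release(390); ctrl.move_ptp([400,-320,480],D); look("s4"); print(posttop("s4",BASE,280,25),st())
    ctrl.move_ptp([450,-50,400],D)
    fs=[cv2.resize(optics.grab_frame(n)[0][:,:,::-1],(400,300)) for n in("top","side")]
    cv2.imwrite("pics/end.png",np.hstack(fs))
E
```

```text
near False (47.73, array([ 426.4, -319.5,  274.8]), array([ 0.5,  0.5, -0.3]), 24.6, 39.3)
seat True (48.11, array([ 427. , -320.1,  271.4]), array([-1. , -0.5,  4.5]), 24.4, 39.8)
open (48.92, array([ 426.3, -319.5,  270. ]), array([ 1.5, -0.3,  0.1]), 84.7, 0.0)
[ 426.5 -321.2   12.8  279.7  597. ] (50.39, array([ 399.8, -319.8,  478.7]), array([ 0.3, -1.2,  0. ]), 85.5, 0.0)
```

View pics/end.png

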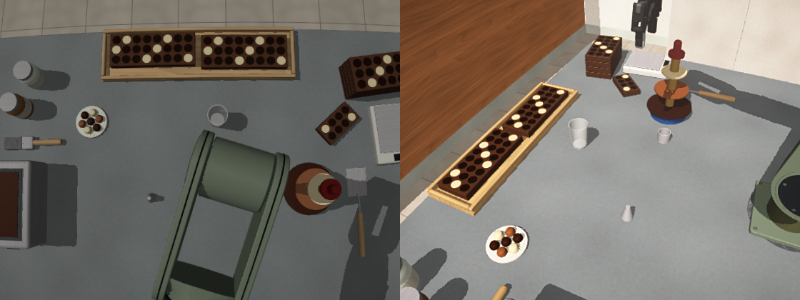

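The stand is complete: the finial's top is at 279.7 mm against an expected 280. The cup, nozzle and dish are where they were, and the arm is clear.

```bash
python3 -c "
from plant import ctrl
print(ctrl.finish_job())"
```

```text
the job is handed in; nothing more can be done
None
```

The stand is built in the order asked and handed in at about 51 s: every piece was lowered gently and seated within 0.3 mm of its home height, and the cup, nozzle and dish were left where they stood.

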